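Open the bench mixer and fit its clean rotor

TASK

Open the bench mixer: twist its grey bayonet cover a quarter turn counter-clockwise (seen from above) while it is still down on the mixer, lift it off and set it down upright and flat inside the steel tray. Then take the white rotor from the rubber pad and fit it on the square drive shaft in the mixer's bowl, turning it until it drops fully home. Leave the bottle, the beaker and the jar where they stand.

Things in the scene. Friction and masses are not known exactly. Their poses are not given: they have to be found in the camera images.
- mixer: Bench mixer, fixed: white motor base 170 mm long (x), 120 wide (y), 50 high, a shallow round steel bowl on top; origin at the centre of its underside, z up. Two lugs, each 90 degrees wide, stick out of the bowl's outside wall at +x and -x, undersides 64.5 mm and tops 71 mm above the bench; the cover's two inner tabs sit under them when locked, so the cover cannot be lifted.
- bowl (a point): Centre of the bowl's floor, 56 mm above the bench, axes as mixer. Bowl: inner diameter 64 mm, outer 72, rim 20 above the floor; a flat flange of 106 mm diameter around it, level with the floor. From this point stands the fixed drive shaft: 14 mm square, sides along x and y, for the lower 14 mm; above it a round pilot 14 mm thick with a tapering tip, top 25 mm above the floor.
- cover_grip (a point): Point on the cover's grip bar, on its axis: 90 mm above the cover's lower edge, 22 above its flat roof, 10 below the bar's top; 146 mm above the bench at the start. Bar: flat, upright, 12 mm thick (y), 62 long (x), 32 high, across the roof; z up. Locked at the start: bar in line with the long side of the motor base within 7 degrees.
- cover: Loose grey plastic cover, about 0.2 kg, an inverted cup 94 mm in diameter, 68 high to the roof; origin at the centre of its lower edge, axes as cover_grip. Turns with little drag. Free to lift when the bar is 65 to 115 degrees counter-clockwise (from above) of the base's long side, best at 90 (straight across); stops at 115, and clockwise at about 12. Play when locked: 2 mm.
- rotor_grip (a point): Point on the rotor's flat upright grip, on its axis: 51 mm above its underside, 22 above the hub's top, 10 below the grip's top. Grip: 12 mm thick (y), 27 long (x), 32 high; z up. The rotor starts upright on the pad, turned any way. Fully home this point is 51 mm above bowl; out of line with the shaft the rotor stops on the square, 14 mm too high, and drops when turned.
- rotor: Loose white plastic rotor, about 0.12 kg; origin at the centre of its underside, axes as rotor_grip. Hub 27 mm square, 29 high, with four paddles at its foot reaching 26.5 mm from the axis, 16 high. Square hole from below, 17 mm wide, 26 deep, sides along x and y: fits the shaft in any of four quarter-turn positions, within about 10 degrees.
- tray_in (a point): Centre of the inner floor of the fixed open steel tray, 180 mm square outside, walls 4 mm thick and 14 high; the inner floor is about 4 mm above the bench. x and y along its sides, z up. It stands left or right of the mixer.
- pad: Black rubber pad, fixed, 140 mm square, 6 mm thick, on the other side of the mixer; origin at the centre of its underside. The rotor starts on it.
- bottle: Bystander: amber glass bottle with white cap, 56 mm diameter, 120 mm high, beyond the work; origin at the centre of its underside.
- beaker: Bystander: glass beaker, 66 mm diameter, 75 mm high, beyond the work; origin at the centre of its underside.
- jar: Bystander: glass jar with white lid, 56 mm diameter, 60 mm high, beyond the mixer; origin at the centre of its underside.
Mind the look-alikes: they are no part of the job. What is shaped like the cover but brown or turquoise is not meant.

How it is judged:
By the outcome, as a careful person would: the job done as asked, in the order asked, and still so for the second after the job is handed in, with the robot touching nothing.
It also fails if it takes over 64 s, if anything falls off the work surface, if the arm or the gripper's body presses on something with over 40 N, if the wrist force passes 120 N, or if a joint passes its speed limit or range.

ROBOT

A 6-joint arm with a two-finger parallel gripper is mounted at the origin on the work surface. World frame = base frame: x ahead of the robot, y to its left, z up, the work surface at z = 0. Lengths are in m, angles in rad, forces in N, time in s.
With the tool pointing down it reaches from about 0.3 to 0.875 m from the base axis. Payload 6.4 kg.
Tool frame: the origin (TCP) lies on the centre line of the jaws, within the pads' length; the fingertips stand 17 mm ahead of it and the grasp point (between the pads) lies 2 mm behind it (robot.tip_reach is the distance from the TCP to the fingertips, in m); z points along the fingers, y is the line along which they close (so a half turn about z gives the same grasp; the last joint's range is limited). The gripper opens to 85 mm and grips with 20 to 120 N. Pads are 22 mm wide; open, the fingers measure 114 mm over their backs; the gripper's body (76 mm by 85 mm) begins 54 mm behind the grasp point. The pads swing forward as they close: fully open they stand 13 mm farther back than shut.
Start: joints at [1.085, 0.181, 1.607, -0, 1.354, -0.206], TCP at [0.159, 0.553, 0.224] pointing down, gripper open.
Joint ranges: [-2.99, 2.99], [-0.89, 2.07], [0.3, 2.58], [-1.14, 4.28], [0, 2.63], [-3.12, 3.12]. Speed limits (rad/s): [2.57, 2.57, 3.01, 3.14, 3.14, 3.14].

INTERFACE

Orientations are given as a rotation vector (axis times angle).
In Python, from rig import robot, viewer, job gives the robot as it stands. The module is installed in compiled form; this text tells all that it offers.
- The arm moves only by the tool step_arm, never from a script. Its argument "motion" is a list of rows, each a list of 3 entries, a list of its own where there are three numbers: the turn, a rotation vector about the tool's x, y, z in rad, then the shift along the tool's x, y, z in mm, then the closure, from -1 (fully open) to 1 (shut), so that 0 is half open. In form: [[[wx, wy, wz], [tx, ty, tz], hand], ...]. A call has exactly 8 rows; each row is the pose to reach, as a shift and turn from the pose commanded when the call began, along the tool's axes at that moment; what a row does not reach only later rows make up. A row lasts 1/10 s, in which the tool goes at most 50 mm and 8.59 degrees, less where a joint would pass 70% of its speed; a pose out of reach is approached as far as the arm can. A call with a gripper value outside its range is refused whole. The fingers move at their own pace and stop on an object; "squeeze" is the grip in N (left out, the last holds). Time passes only in rows, so rows that repeat a pose let the fingers close, or fill a call up. It gives the time, the measured TCP pose, the force and the opening at its end, in the units of the state.
- robot.get_state(): the state, without advancing time (a new reading comes with each control period).
- viewer.camera(name): name is "side" or "top"; returns the picture (480x640x3 uint8, blue, green, red); there is no depth.
- viewer.camera_info(name): a dict with "intrinsics" (3x3 intrinsics, pixels), "R" (3x3) and "t" (3): a world point X has camera coordinates R X + t. Camera axes: x right, y down, z forward; pixel columns grow to the right and rows downward; lengths in m; the calibration is good to about 2 mm. A picture is of the moment at which its call begins. camera_info takes no time and is no camera call.
- job.job_done(): hands the job in, once; it reports no verdict.
The state is a dict: "time_s": time; "joint_pos": joint angles; "joint_velocities": joint speeds; "tau": joint torques, N m; "tcp_pos": TCP position; "tcp_rot": TCP orientation; "ft_force": force on the tool from outside, world axes, zero at the start; "wrist_torque": the same for the moment, N m; "opening": opening from 0.0 (shut) to 1.0 (fully open).
Only numpy, scipy, OpenCV 4.12 (cv2) and the standard library are available. Lean on these libraries where they do the work, as an engineer would, in place of code of your own. Each camera call takes 0.05 s, during which the arm holds its last target. There are 200 camera calls.

## Working session

There is one attempt and no reset: what is moved stays moved. The work goes in short steps, Python scripts to look and compute and a tool call to move; the robot and the scene stay as the last step left them, time stands still between calls to the robot, and variables do not carry over. Pictures are saved under pics/ and viewed, on a budget of 10 in all, crops included, one or two more only if the job needs it, and the job is handed in when it is done.

Besides the shell and the picture viewer there is one more tool, called after "Request:" as name(argument=value, ...), one argument or row to a line, values as JSON. step_arm: Moves the arm, as the interface text tells. Its arguments: {"type":"object","properties":{"motion":{"type":"array"},"squeeze":{"type":"number"}},"required":["motion"]}

```bash
mkdir -p pics; cat > h.py <<'E'
import numpy as np, cv2
from scipy.spatial.transform import Rotation as Rn
from rig import robot, viewer, job
def ray(c,u,v):
    i=viewer.camera_info(c);K,R,t=[np.array(i[k]) for k in("intrinsics","R","t")]
    return -R.T@t, R.T@np.linalg.solve(K,[u,v,1.])
def onz(c,u,v,z):
    o,d=ray(c,u,v); return o+d*(z-o[2])/d[2]
def proj(c,X):
    i=viewer.camera_info(c);K,R,t=[np.array(i[k]) for k in("intrinsics","R","t")]
    p=K@(R@np.array(X)+t); return p[:2]/p[2]
E
python3 - <<'E'
from h import *
for c in("top","side"):
    im=viewer.camera(c); cv2.imwrite(f"pics/{c}0.png",im)
    print(c,ray(c,320,240))
s=robot.get_state(); print(s)
E
```

```text
top (array([0.46998758, 0.01925982, 0.85655516]), array([ 0.08488568,  0.01097595, -0.9965341 ]))
side (array([ 0.41109269, -0.8391927 ,  0.88381706]), array([ 0.11615808,  0.73638157, -0.66673648]))
{'time_s': 0.1, 'joint_pos': array([ 1.08470032e+00,  1.81480870e-01,  1.60789791e+00, -7.66992594e-06,
        1.35381805e+00, -2.06287430e-01]), 'joint_velocities': array([ 0.00048683,  0.00011472, -0.00194307,  0.00029651,  0.00106061,
       -0.0007859 ]), 'tau': array([ 8.41412998e-05, -4.45872581e+01, -3.52242315e+01, -1.96354513e-04,
        4.12544177e-03,  1.34368173e-05]), 'tcp_pos': array([0.15853403, 0.55218295, 0.2232712 ]), 'tcp_rot': array([-4.38012244e-01, -3.11036469e+00,  2.37392262e-03]), 'ft_force': array([0.54144609, 0.72187785, 0.22335784]), 'wrist_torque': array([-0.00128822, -0.07245869, -0.02212097]), 'opening': 0.9983702580764572}
```

```bash
ls -la pics
```

```text
total 756
drwxr-xr-x 2 agent agent   4096 Dec  4 01:19 .
drwxr-xr-x 3 agent agent   4096 Dec  4 01:19 ..
-rw-r--r-- 1 agent agent 367400 Dec  4 01:19 side0.png
-rw-r--r-- 1 agent agent 395824 Dec  4 01:19 top0.png
```

View pics/top0.png

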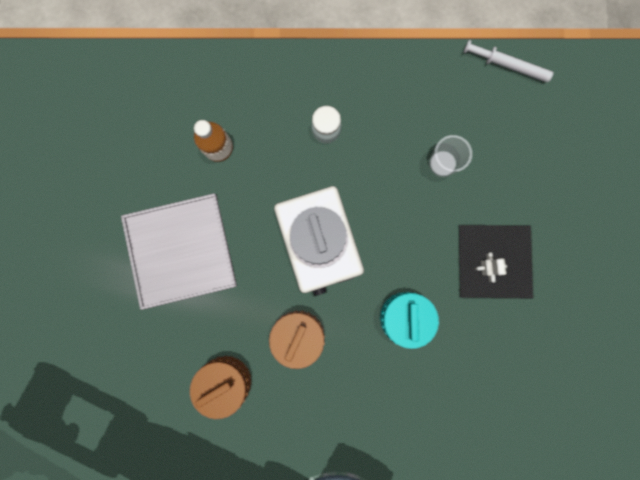

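View pics/side0.png

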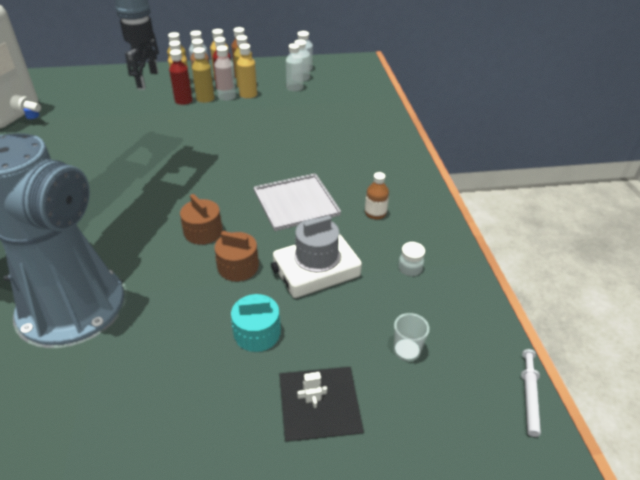

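Four cover-like things appear in the top view. Grey at (318,236) stands on the white mixer. The others are brown at (297,341) and (218,390), and turquoise at (411,320). The grey one fits, because it is grey and on the mixer. I'll confirm it in one enlarged crop and measure.

```bash
cat > m.py <<'E'
from h import *
t=cv2.imread("pics/top0.png"); s=cv2.imread("pics/side0.png")
def rect(mask,z,c="top"):
    cs,_=cv2.findContours(mask.astype(np.uint8)*255,cv2.RETR_EXTERNAL,cv2.CHAIN_APPROX_NONE)
    k=max(cs,key=cv2.contourArea); r=cv2.minAreaRect(k); b=cv2.boxPoints(r)
    P=np.array([onz(c,*p,z) for p in b]); e=[P[1]-P[0],P[2]-P[1]]
    return r,P.mean(0),[(np.linalg.norm(x),np.degrees(np.arctan2(x[1],x[0]))) for x in e]
def box(m,x0,y0,x1,y1):
    o=np.zeros_like(m); o[y0:y1,x0:x1]=m[y0:y1,x0:x1]; return o
g=t.astype(int); mn=g.min(2); mx=g.max(2)
print("base",rect(box(mn>185,265,175,372,300),.05))
print("tray",rect(box(mn>120,110,185,245,315),.018))
print("pad",rect(box(mx<45,440,210,550,310),.006))
gm=box((mn>85)&(mx<170)&(mx-mn<25),280,195,358,280)
gm=cv2.morphologyEx(gm.astype(np.uint8),cv2.MORPH_CLOSE,np.ones((9,9)))
cs,_=cv2.findContours(gm,cv2.RETR_EXTERNAL,cv2.CHAIN_APPROX_NONE)
k=max(cs,key=cv2.contourArea);cc=cv2.minEnclosingCircle(k);print("cover",cc,cv2.fitEllipse(k),onz("top",*cc[0],.124))
def cr(im,x0,y0,x1,y1): return cv2.resize(im[y0:y1,x0:x1],(400,300),interpolation=cv2.INTER_CUBIC)
cv2.imwrite("pics/crop.png",np.vstack([np.hstack([cr(t,268,195,372,273),cr(s,267,206,367,281)]),np.hstack([cr(t,464,240,524,285),cr(s,285,363,345,408)])]))
E
python3 m.py
```

```text
base (((318.2419738769531, 238.97544860839844), (91.70408630371094, 64.54627990722656), 71.93952178955078), array([0.54126584, 0.03138803, 0.05      ]), [(np.float64(0.11764321714136246), np.float64(-71.81988247680256)), (np.float64(0.16685377146993033), np.float64(-162.43984778467635))])
tray (((177.122314453125, 251.11373901367188), (96.81737518310547, 99.6894760131836), 76.60750579833984), array([0.52221105, 0.29558008, 0.018     ]), [(np.float64(0.18635370326751746), np.float64(-76.45803599814204)), (np.float64(0.18307745887398147), np.float64(-165.79096883137788))])
pad (((483.0, 259.0), (0.0, 0.0), 0.0), array([ 0.50520531, -0.28174789,  0.006     ]), [(np.float64(0.0), np.float64(0.0)), (np.float64(0.0), np.float64(0.0))])
cover ((318.0, 237.0), 47.413177490234375) ((318.7373962402344, 237.38333129882812), (55.218467712402344, 78.9796371459961), 60.09195327758789) [0.53734218 0.03060332 0.124     ]
```

View pics/crop.png

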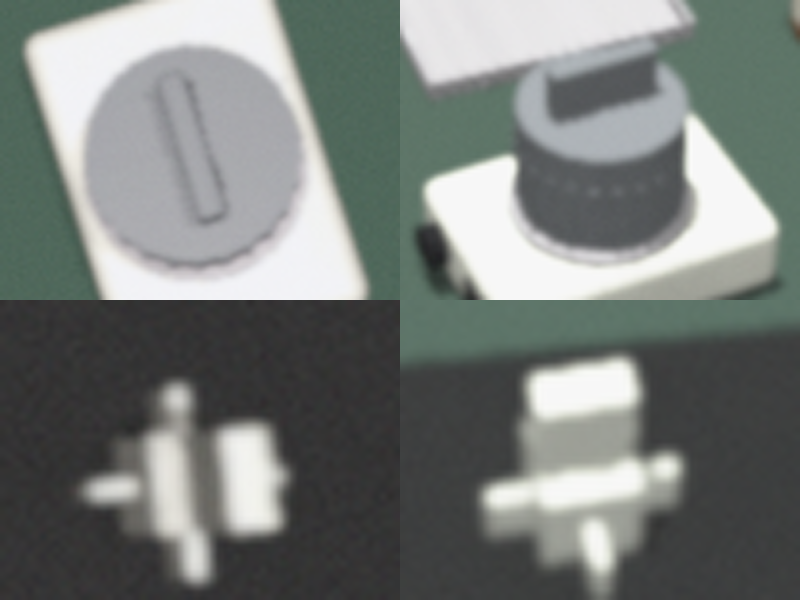

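The crop confirms it: the grey cover is locked on the white base and the bar lies along the base's long side. The bar top is near top-view px (318,233) and side px (318,220). The rotor grip top is near top px (502,267) and side px (312,376). I'll triangulate these.

```bash
cat >> h.py <<'E'
def tri(a,b):
    A=np.zeros((3,3));v=np.zeros(3)
    for c,p in(("top",a),("side",b)):
        o,d=ray(c,*p);d=d/np.linalg.norm(d);M=np.eye(3)-np.outer(d,d);A+=M;v+=M@o
    return np.linalg.solve(A,v)
def delta(xyz,yang):
    "turn about tool z (deg, rad) and tool shift mm to TCP xyz with tool y at world angle yang(deg)"
    s=robot.get_state();R=Rn.from_rotvec(s["tcp_rot"]).as_matrix()
    sh=R.T@(np.array(xyz)-s["tcp_pos"])*1000
    y=np.degrees(np.arctan2(R[1,1],R[0,1])); w=-(yang-y); w=(w+180)%360-180
    c=[0,0,-1.];ya=np.radians(yang);Y=np.array([np.cos(ya),np.sin(ya),0]);T=np.c_[np.cross(Y,c),Y,c]
    rv=Rn.from_matrix(R.T@T).as_rotvec()
    print("now",s["tcp_pos"].round(4),"yang",y.round(1),"-> shift",sh.round(1),"turn z deg",round(w,1),"rotvec",rv.round(3),"q",s["joint_pos"].round(2),"t",s["time_s"],"F",s["ft_force"].round(1))
E
python3 - <<'E'
from h import *
t=cv2.imread("pics/top0.png")
def cp(x,y,x0,y0,k): return (x0+x/k-.5+.5/k, y0+y/k-.5+.5/k)
k=400/104
print("bar top tri",tri(cp(192.5,146,268,195,k),cp(204,58,267,206,4)), "plane",onz("top",*cp(192.5,146,268,195,k),.156), onz("side",*cp(204,58,267,206,4),.156))
print("roof",onz("top",*cp(193.5,155,268,195,k),.124))
a=onz("top",*cp(173,73,268,195,k),.156);b=onz("top",*cp(212,220,268,195,k),.156);d=a-b;print("bar yaw",np.degrees(np.arctan2(d[1],d[0])),np.linalg.norm(d))
k=400/60
A,B=cp(253,178,464,240,k),cp(183,90,285,363,k)
print("rotor tri",tri(A,B),onz("top",*A,.067),onz("side",*B,.067))
a=onz("top",*cp(178,98,464,240,k),.022);b=onz("top",*cp(195,275,464,240,k),.022);d=a-b;print("rotor yaw",np.degrees(np.arctan2(d[1],d[0])),np.linalg.norm(d),(a+b)/2)
a=onz("top",*cp(84,190,464,240,k),.022);b=onz("top",*cp(290,176,464,240,k),.022);d=a-b;print("rotor yaw+90",np.degrees(np.arctan2(d[1],d[0])),np.linalg.norm(d))
g=t.astype(int).max(2);m=np.zeros_like(g);m[185:315,100:245]=0
mm=(t.min(2)>110).astype(np.uint8);mm[:185]=0;mm[315:]=0;mm[:,245:]=0
cs,_=cv2.findContours(mm,0,cv2.CHAIN_APPROX_NONE);kk=max(cs,key=cv2.contourArea)
print("tray",cv2.boxPoints(cv2.minAreaRect(kk)),[onz("top",*p,.018).round(3) for p in cv2.boxPoints(cv2.minAreaRect(kk))])
print(onz("top",179,251,.018))
E
```

```text
bar top tri [0.54190731 0.03062403 0.15342066] plane [0.54136353 0.0306002  0.156     ] [0.54172752 0.02756731 0.156     ]
roof [0.54075811 0.03069669 0.124     ]
bar yaw 14.696059382231606 0.06247730903077924
rotor tri [ 0.48927002 -0.29290047  0.06598601] [ 0.4897245  -0.29254125  0.067     ] [ 0.48869214 -0.29356258  0.067     ]
rotor yaw 3.4735606601804743 0.04955823770902588 [ 0.48860249 -0.29154097  0.022     ]
rotor yaw+90 93.66266123360647 0.05811182657222838
tray [[117.752556 214.54231 ]
 [215.01396  192.31113 ]
 [236.79828  287.61755 ]
 [139.53688  309.84872 ]] [array([0.591, 0.409, 0.018]), array([0.633, 0.227, 0.018]), array([0.453, 0.183, 0.018]), array([0.413, 0.362, 0.018])]
[0.52154607 0.2921623  0.018     ]
```

```bash
python3 -c "
from h import *
delta([.5415,.0306,.21],-75.3)"
```

```text
now [0.1585 0.5522 0.2233] yang 74.0 -> shift [-512.1 -395.5   13.7] turn z deg 149.3 rotvec [-1.000e-03  2.000e-03  2.605e+00] q [ 1.08  0.18  1.61 -0.    1.35 -0.21] t 0.1 F [0.5 0.7 0.2]
```

Request:
step_arm(
  motion=[
    [[0,0,0.145],[-35,-27,0],-1],
    [[0,0,0.29],[-70,-54,0],-1],
    [[0,0,0.435],[-105,-81,0],-1],
    [[0,0,0.58],[-140,-108,0],-1],
    [[0,0,0.725],[-175,-135,0],-1],
    [[0,0,0.87],[-210,-162,0],-1],
    [[0,0,1.015],[-245,-189,0],-1],
    [[0,0,1.15],[-280,-216,0],-1],
  ],
  squeeze=40,
)

```text
time_s: 0.9
tcp_pos: [0.3687, 0.2661, 0.2239]
tcp_rot: [-2.066, -2.367, 0.0]
ft_force: [1.3, 1.2, -0.3]
opening: 0.998
```

```bash
python3 -c "
from h import *
delta([.5415,.0306,.21],-75.3)"
```

```text
now [0.3687 0.2661 0.2239] yang 7.8 -> shift [-256.7  139.4   13.9] turn z deg 83.1 rotvec [-0.    0.    1.45] q [ 0.36 -0.1   1.9   0.    1.34  0.23] t 0.9 F [ 1.3  1.2 -0.3]
```

Request:
step_arm(
  motion=[
    [[0,0,0.145],[-35,18,0],-1],
    [[0,0,0.29],[-70,37,0],-1],
    [[0,0,0.435],[-105,56,0],-1],
    [[0,0,0.58],[-140,75,2],-1],
    [[0,0,0.725],[-175,94,4],-1],
    [[0,0,0.87],[-205,111,7],-1],
    [[0,0,1.015],[-232,126,10],-1],
    [[0,0,1.15],[-256,139,13],-1],
  ],
)

```text
time_s: 1.7
tcp_pos: [0.5424, 0.0323, 0.2105]
tcp_rot: [-3.021, -0.861, 0.001]
ft_force: [0.5, -0.1, 0.4]
opening: 0.999
```

```bash
python3 -c "
from h import *
delta([.5415,.0306,.145],-75.3)"
```

```text
now [0.5424 0.0323 0.2105] yang -58.2 -> shift [-1.6  1.  65.5] turn z deg 17.1 rotvec [-0.     0.001  0.298] q [-0.16  0.12  1.7  -0.    1.32  0.86] t 1.7 F [ 0.5 -0.1  0.4]
```

Request:
step_arm(
  motion=[
    [[0,0,0.14],[-1,1,0],-1],
    [[0,0,0.295],[-1.5,1,10],-1],
    [[0,0,0.295],[-1.5,1,25],-1],
    [[0,0,0.295],[-1.5,1,40],-1],
    [[0,0,0.295],[-1.5,1,52],-1],
    [[0,0,0.295],[-1.5,1,60],-1],
    [[0,0,0.295],[-1.5,1,65],-1],
    [[0,0,0.295],[-1.5,1,65],-1],
  ],
)

```text
time_s: 2.5
tcp_pos: [0.5407, 0.0323, 0.1453]
tcp_rot: [-3.113, -0.419, 0.002]
ft_force: [-0.0, 0.2, -0.0]
opening: 0.999
```

```bash
python3 -c "
from h import *
delta([.5415,.0306,.145],-75.3)
t=viewer.camera('top');s=viewer.camera('side')
f=lambda im,x,y:cv2.resize(im[y:y+90,x:x+120],(400,300),interpolation=2)
cv2.imwrite('pics/c1.png',np.hstack([f(t,260,190),f(s,257,180)]))"
```

```text
now [0.5407 0.0323 0.1453] yang -74.7 -> shift [0.3 1.9 0.3] turn z deg 0.6 rotvec [-0.001  0.001  0.011] q [-0.16  0.19  1.76 -0.    1.19  1.14] t 2.5 F [-0.   0.2 -0. ]
```

View pics/c1.png

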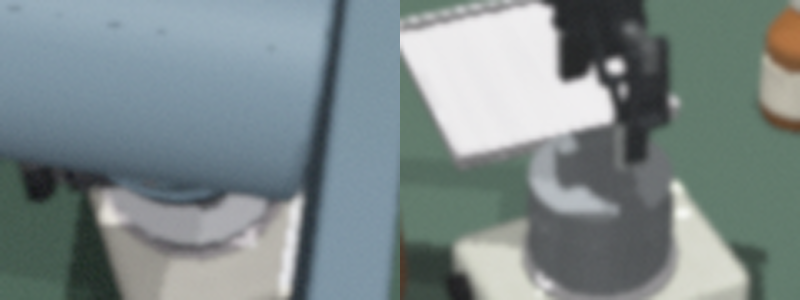

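The top view is hidden by the arm. The side view shows the near finger beside the bar, straddling it. I'll correct 2 mm in y and close.

Request:
step_arm(
  motion=[
    [[0,0,0.01],[0,2,0],-1],
    [[0,0,0.01],[0,2,0],0],
    [[0,0,0.01],[0,2,0],0.5],
    [[0,0,0.01],[0,2,0],1],
    [[0,0,0.01],[0,2,0],1],
    [[0,0,0.01],[0,2,0],1],
    [[0,0,0.01],[0,2,0],1],
    [[0,0,0.01],[0,2,0],1],
  ],
  squeeze=40,
)

```text
time_s: 3.4
tcp_pos: [0.5416, 0.0303, 0.1461]
tcp_rot: [-3.116, -0.402, 0.0]
ft_force: [-0.5, 1.0, 0.2]
opening: 0.116
```

```bash
python3 -c "
from h import *
delta([.5415,.0306,.145],17.9)
print(robot.get_state()['wrist_torque'])"
```

```text
now [0.5416 0.0303 0.1461] yang -75.3 -> shift [-0.  -0.3  1.1] turn z deg -93.2 rotvec [-0.    -0.    -1.626] q [-0.16  0.19  1.76  0.    1.19  1.15] t 3.4 F [-0.5  1.   0.2]
[ 0.01782639 -0.03661155 -0.01609602]
```

Request:
step_arm(
  motion=[
    [[0,0,-0.08],[0,0,0],1],
    [[0,0,-0.18],[0,0,0],1],
    [[0,0,-0.28],[0,0,0],1],
    [[0,0,-0.39],[0,0,0],1],
    [[0,0,-0.5],[0,0,0],1],
    [[0,0,-0.61],[0,0,0],1],
    [[0,0,-0.72],[0,0,0],1],
    [[0,0,-0.82],[0,0,0],1],
  ],
)

```text
time_s: 4.2
tcp_pos: [0.5416, 0.0301, 0.1459]
tcp_rot: [2.694, 1.617, -0.0]
ft_force: [0.1, -0.5, -0.5]
opening: 0.117
```

```bash
python3 -c "
from h import *
delta([.5415,.0306,.145],17.9)
print(robot.get_state()['wrist_torque'])"
```

```text
now [0.5416 0.0301 0.1459] yang -28.1 -> shift [ 0.4 -0.3  0.9] turn z deg -46.0 rotvec [-0.     0.    -0.802] q [-0.16  0.19  1.76 -0.    1.19  0.33] t 4.2 F [ 0.1 -0.5 -0.5]
[-0.11042182 -0.09628646  0.00745747]
```

Request:
step_arm(
  motion=[
    [[0,0,-0.11],[0,0,0],1],
    [[0,0,-0.22],[0,0,0],1],
    [[0,0,-0.33],[0,0,0],1],
    [[0,0,-0.44],[0,0,0],1],
    [[0,0,-0.55],[0,0,0],1],
    [[0,0,-0.66],[0,0,0],1],
    [[0,0,-0.75],[0,0,0],1],
    [[0,0,-0.8],[0,0,0],1],
  ],
)

```text
time_s: 5.0
tcp_pos: [0.5416, 0.0302, 0.146]
tcp_rot: [1.853, 2.537, -0.0]
ft_force: [0.9, -0.3, -1.0]
opening: 0.118
```

```bash
python3 -c "
from h import *
delta([.5415,.0306,.18],17.9)
print(robot.get_state()['wrist_torque'])
s=viewer.camera('side');cv2.imwrite('pics/c2.png',cv2.resize(s[170:305,237:417],(800,600),interpolation=2))"
```

```text
now [0.5416 0.0302 0.146 ] yang 17.7 -> shift [  0.5   0.  -34. ] turn z deg -0.2 rotvec [-0.     0.    -0.003] q [-0.16  0.19  1.76 -0.    1.19 -0.47] t 5.0 F [ 0.9 -0.3 -1. ]
[-0.01908089 -0.02204886 -0.01259202]
```

View pics/c2.png

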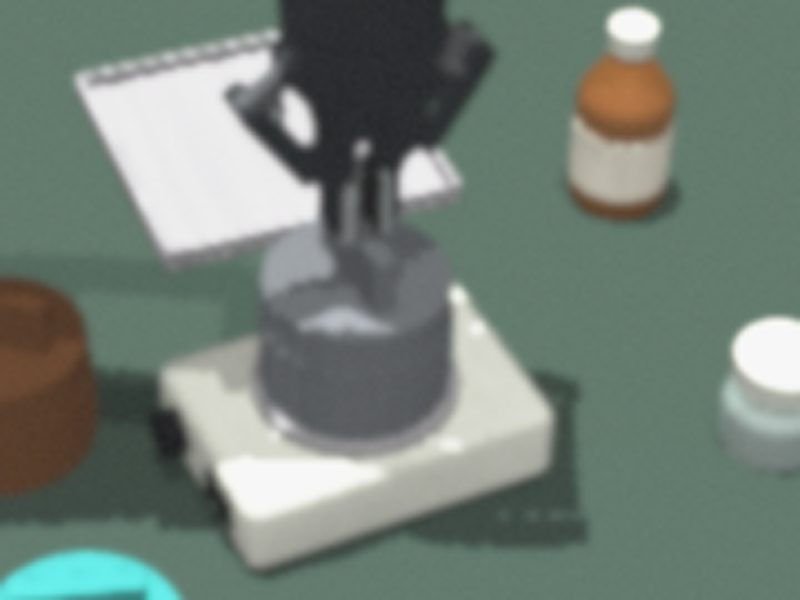

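The bar at (365,270) in the crop now lies straight across the base and the cover is still seated. I'll lift.

Request:
step_arm(
  motion=[
    [[0,0,0],[0,0,-2],1],
    [[0,0,0],[0,0,-5],1],
    [[0,0,0],[0,0,-10],1],
    [[0,0,0],[0,0,-18],1],
    [[0,0,0],[0,0,-28],1],
    [[0,0,0],[0,0,-40],1],
    [[0,0,0],[0,0,-52],1],
    [[0,0,0],[0,0,-62],1],
  ],
)

```text
time_s: 5.85
tcp_pos: [0.5421, 0.0302, 0.2098]
tcp_rot: [1.856, 2.533, 0.001]
ft_force: [0.1, 0.1, -1.8]
opening: 0.118
```

```bash
python3 -c "
from h import *
delta([.522,.293,.205],17.9)"
```

```text
now [0.5421 0.0302 0.2098] yang 17.5 -> shift [256.7  60.    4.7] turn z deg -0.4 rotvec [ 0.001  0.001 -0.006] q [-0.16  0.12  1.7   0.    1.31 -0.47] t 5.85 F [ 0.1  0.1 -1.8]
```

Request:
step_arm(
  motion=[
    [[0,0,0],[20,5,0],1],
    [[0,0,0],[60,14,0],1],
    [[0,0,0],[105,24,0],1],
    [[0,0,0],[150,35,0],1],
    [[0,0,0],[190,44,0],1],
    [[0,0,0],[225,53,0],1],
    [[0,0,0],[247,58,0],1],
    [[0,0,0],[257,60,0],1],
  ],
)

```text
time_s: 6.65
tcp_pos: [0.5209, 0.2955, 0.2086]
tcp_rot: [-1.854, -2.536, -0.001]
ft_force: [0.1, -0.2, -1.5]
opening: 0.113
```

```bash
python3 -c "
from h import *
delta([.522,.293,.095],17.9)
s=viewer.camera('side');cv2.imwrite('pics/c3.png',cv2.resize(s[130:265,227:407],(800,600),interpolation=2))"
```

```text
now [0.5209 0.2955 0.2086] yang 17.7 -> shift [ -2.8   0.2 113.6] turn z deg -0.2 rotvec [ 0.    -0.    -0.004] q [0.32 0.25 1.56 0.   1.33 0.01] t 6.65 F [ 0.1 -0.2 -1.5]
```

View pics/c3.png

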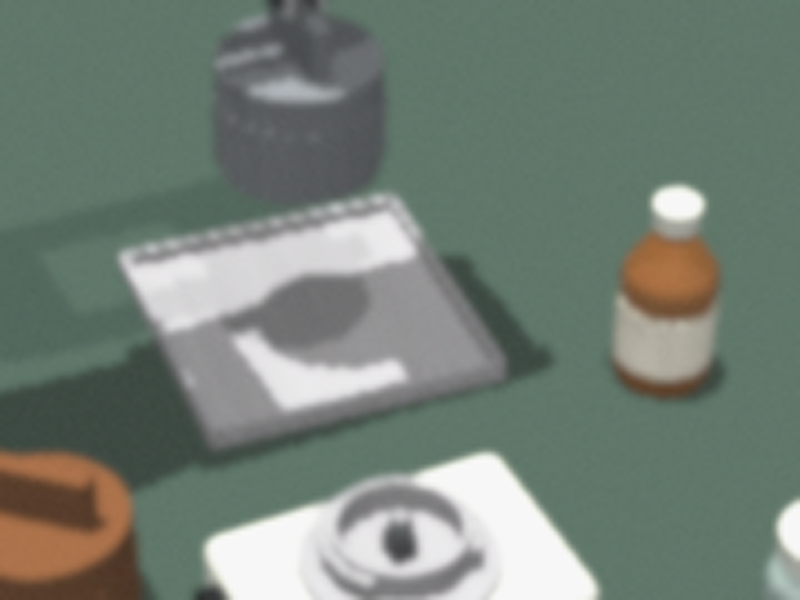

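The cover hangs upright above the tray and the bowl with its shaft is exposed. I'll lower it.

Request:
step_arm(
  motion=[
    [[0,0,0],[-1,0,10],1],
    [[0,0,0],[-2,0,28],1],
    [[0,0,0],[-2,0,46],1],
    [[0,0,0],[-2,0,64],1],
    [[0,0,0],[-2,0,80],1],
    [[0,0,0],[-2,0,93],1],
    [[0,0,0],[-2,0,102],1],
    [[0,0,0],[-2,0,108],1],
  ],
)

```text
time_s: 7.5
tcp_pos: [0.522, 0.291, 0.0992]
tcp_rot: [-1.857, -2.533, 0.001]
ft_force: [-0.6, -0.5, -1.1]
opening: 0.116
```

Request:
step_arm(
  motion=[
    [[0,0,0],[0,0,1],1],
    [[0,0,0],[0,0,2],1],
    [[0,0,0],[0,0,3],1],
    [[0,0,0],[0,0,4],1],
    [[0,0,0],[0,0,5],1],
    [[0,0,0],[0,0,5],1],
    [[0,0,0],[0,0,5],1],
    [[0,0,0],[0,0,5],1],
  ],
)

```text
time_s: 8.3
tcp_pos: [0.5221, 0.2915, 0.0952]
tcp_rot: [1.857, 2.534, 0.0]
ft_force: [0.8, 0.4, -2.4]
opening: 0.111
```

Request:
step_arm(
  motion=[
    [[0,0,0],[0,0,0.5],1],
    [[0,0,0],[0,0,1],1],
    [[0,0,0],[0,0,1.5],1],
    [[0,0,0],[0,0,2],1],
    [[0,0,0],[0,0,2],1],
    [[0,0,0],[0,0,2],1],
    [[0,0,0],[0,0,2],1],
    [[0,0,0],[0,0,2],1],
  ],
)

```text
time_s: 9.1
tcp_pos: [0.5222, 0.2916, 0.0944]
tcp_rot: [1.856, 2.534, 0.001]
ft_force: [-3.4, -1.5, 7.2]
opening: 0.117
```

Contact (+7 N). I'll release and rise.

Request:
step_arm(
  motion=[
    [[0,0,0],[0,0,0],0.5],
    [[0,0,0],[0,0,0],0],
    [[0,0,0],[0,0,0],-0.5],
    [[0,0,0],[0,0,0],-1],
    [[0,0,0],[0,0,-5],-1],
    [[0,0,0],[0,0,-15],-1],
    [[0,0,0],[0,0,-35],-1],
    [[0,0,0],[0,0,-65],-1],
  ],
)

```text
time_s: 9.9
tcp_pos: [0.521, 0.2911, 0.1579]
tcp_rot: [-1.856, -2.533, 0.004]
ft_force: [0.8, 0.7, 0.6]
opening: 1.002
```

Request:
step_arm(
  motion=[
    [[0,0,0],[0,0,-35],-1],
    [[0,0,0],[0,0,-55],-1],
    [[0,0,0],[-30,0,-60],-1],
    [[0,0,0.14],[-75,-5,-60],-1],
    [[0,0,0.28],[-120,-10,-60],-1],
    [[0,0,0.42],[-165,-15,-60],-1],
    [[0,0,0.56],[-210,-20,-60],-1],
    [[0,0,0.7],[-255,-25,-60],-1],
  ],
)

```text
time_s: 10.7
tcp_pos: [0.5754, 0.039, 0.2194]
tcp_rot: [2.617, 1.736, 0.002]
ft_force: [0.0, 0.4, 0.1]
opening: 1.001
```

```bash
python3 -c "
from h import *
delta([.489,-.2925,.15],-86.5)"
```

```text
now [0.5754 0.039  0.2194] yang -22.9 -> shift [-339.    49.3   69.3] turn z deg 63.6 rotvec [ 1.00e-03 -1.00e-03  1.11e+00] q [-0.14  0.19  1.61  0.    1.34  0.26] t 10.7 F [0.  0.4 0.1]
```

Request:
step_arm(
  motion=[
    [[0,0,0.13],[-25,4,0],-1],
    [[0,0,0.27],[-70,10,0],-1],
    [[0,0,0.41],[-118,17,0],-1],
    [[0,0,0.55],[-166,24,0],-1],
    [[0,0,0.69],[-214,31,5],-1],
    [[0,0,0.83],[-262,38,20],-1],
    [[0,0,0.97],[-308,45,40],-1],
    [[0,0,1.1],[-339,49,60],-1],
  ],
)

```text
time_s: 11.5
tcp_pos: [0.4897, -0.2944, 0.1592]
tcp_rot: [3.137, 0.109, 0.003]
ft_force: [-0.0, 0.1, 0.2]
opening: 0.999
```

```bash
python3 -c "
from h import *
delta([.489,-.2927,.057],-86.5)
s=viewer.camera('side');cv2.imwrite('pics/c4.png',cv2.resize(s[130:265,227:407],(800,600),interpolation=2))"
```

```text
now [ 0.4897 -0.2944  0.1592] yang -86.0 -> shift [ -0.8  -2.1 102.2] turn z deg 0.5 rotvec [ 0.003 -0.002  0.008] q [-0.75  0.24  1.68 -0.    1.22  0.75] t 11.5 F [-0.   0.1  0.2]
```

View pics/c4.png

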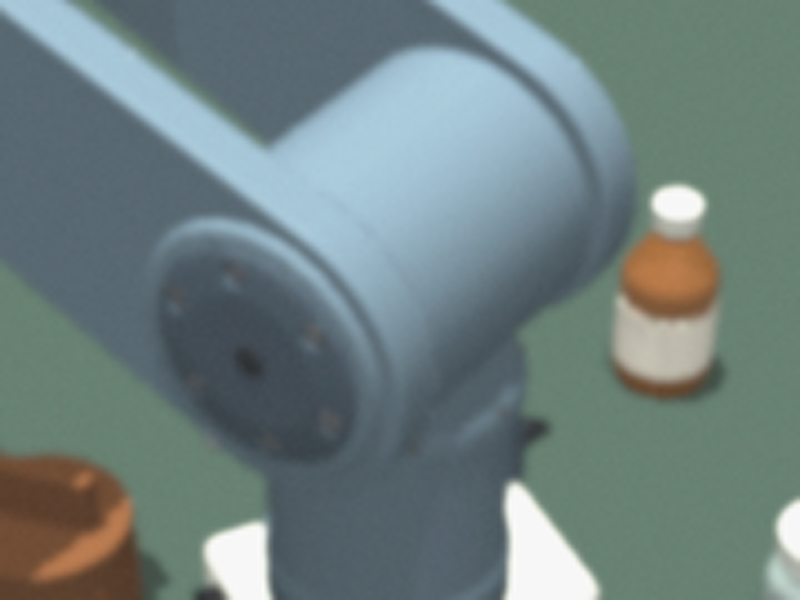

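The arm hides the tray in this view, so I'll check the cover later from the top. Next I descend on the rotor.

Request:
step_arm(
  motion=[
    [[0,0,0.01],[-1,-2,10],-1],
    [[0,0,0.01],[-1,-2,28],-1],
    [[0,0,0.01],[-1,-2,46],-1],
    [[0,0,0.01],[-1,-2,62],-1],
    [[0,0,0.01],[-1,-2,77],-1],
    [[0,0,0.01],[-1,-2,89],-1],
    [[0,0,0.01],[-1,-2,97],-1],
    [[0,0,0.01],[-1,-2,101],-1],
  ],
)

```text
time_s: 12.35
tcp_pos: [0.4889, -0.2887, 0.0565]
tcp_rot: [-3.139, -0.106, 0.001]
ft_force: [0.4, 0.6, 0.8]
opening: 1.001
```

```bash
python3 -c "
from h import *
delta([.489,-.2927,.058],-86.5)
t=viewer.camera('top');s=viewer.camera('side')
a=cv2.resize(t[180:330,100:250],(400,400),interpolation=2);b=cv2.resize(s[330:430,260:360],(400,400),interpolation=2)
cv2.imwrite('pics/c5.png',np.hstack([a,b]))"
```

```text
now [ 0.4889 -0.2887  0.0565] yang -86.1 -> shift [-0.2  4.  -1.6] turn z deg 0.4 rotvec [-0.001  0.     0.006] q [-0.74  0.37  1.74  0.    1.03  0.76] t 12.35 F [0.4 0.6 0.8]
```

View pics/c5.png

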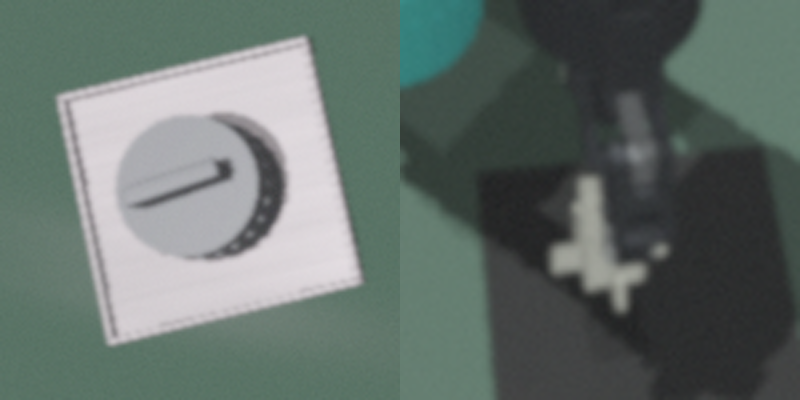

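The cover stands upright and well inside the tray. At the rotor the finger is in front of the grip. I'll correct 4 mm in y and close.

Request:
step_arm(
  motion=[
    [[0,0,0],[0,2,-1],-1],
    [[0,0,0],[0,4,-1],-1],
    [[0,0,0],[0,4,-1],0],
    [[0,0,0],[0,4,-1],0.5],
    [[0,0,0],[0,4,-1],1],
    [[0,0,0],[0,4,-1],1],
    [[0,0,0],[0,4,-1],1],
    [[0,0,0],[0,4,-1],1],
  ],
  squeeze=40,
)

```text
time_s: 13.25
tcp_pos: [0.4893, -0.293, 0.0581]
tcp_rot: [-3.14, -0.105, -0.0]
ft_force: [-0.3, 0.5, 1.0]
opening: 0.111
```

Request:
step_arm(
  motion=[
    [[0,0,0],[0,0,0],1],
    [[0,0,0],[0,0,0],1],
    [[0,0,0],[0,0,-5],1],
    [[0,0,0],[0,0,-20],1],
    [[0,0,0],[0,0,-45],1],
    [[0,0,0],[0,0,-75],1],
    [[0,0,0],[0,0,-105],1],
    [[0,0,0],[0,0,-120],1],
  ],
)

```text
time_s: 14.05
tcp_pos: [0.4905, -0.2943, 0.1822]
tcp_rot: [3.136, 0.105, 0.006]
ft_force: [0.3, -0.3, -1.2]
opening: 0.117
```

```bash
python3 -c "
from h import *
delta([.5415,.0306,.18],-72.1)
t=viewer.camera('top');s=viewer.camera('side')
p=np.array(robot.get_state()['tcp_pos']);print(p,proj('top',p),proj('side',p))
u,v=proj('side',p).astype(int)
u2,v2=(292,230)
a=cv2.resize(s[v-50:v+50,u-50:u+50],(400,400),interpolation=2);b=cv2.resize(t[185:285,268:368],(400,400),interpolation=2)
cv2.imwrite('pics/c6.png',np.hstack([a,b]))"
```

```text
now [ 0.4905 -0.2943  0.1822] yang -86.2 -> shift [  72.6 -320.8    1.2] turn z deg -14.1 rotvec [ 0.004 -0.003 -0.246] q [-0.75  0.21  1.66 -0.    1.27  0.76] t 14.05 F [ 0.3 -0.3 -1.2]
[ 0.49063638 -0.29442239  0.18140681] [532.44685875 263.66938846] [313.83273568 335.93191965]
```

View pics/c6.png

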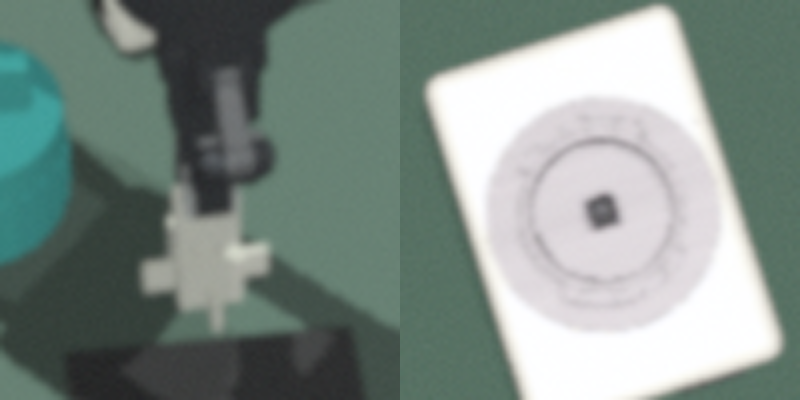

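The rotor is held upright, and the square shaft shows at crop (602,211) in the top view.

```bash
python3 -c "
from h import *
print(onz('top',318.1,237.4,.078),onz('top',268+204/4-.4,185+213/4-.4,.056))
delta([.5415,.0305,.18],-72.1)"
```

```text
[0.54087001 0.03114217 0.078     ] [0.54205944 0.030582   0.056     ]
now [ 0.4906 -0.2944  0.1814] yang -86.2 -> shift [ 7.250e+01 -3.208e+02  3.000e-01] turn z deg -14.1 rotvec [ 0.005 -0.004 -0.246] q [-0.75  0.21  1.66 -0.    1.26  0.76] t 14.15 F [ 0.2  0.1 -1.6]
```

Request:
step_arm(
  motion=[
    [[0,0,-0.03],[5,-25,0],1],
    [[0,0,-0.07],[16,-70,0],1],
    [[0,0,-0.11],[26,-115,0],1],
    [[0,0,-0.15],[36,-160,0],1],
    [[0,0,-0.19],[47,-205,0],1],
    [[0,0,-0.23],[57,-250,0],1],
    [[0,0,-0.246],[67,-290,0],1],
    [[0,0,-0.246],[72,-318,0],1],
  ],
)

```text
time_s: 14.95
tcp_pos: [0.5388, 0.0318, 0.1763]
tcp_rot: [-3.101, -0.492, 0.004]
ft_force: [-0.0, 0.2, -2.2]
opening: 0.115
```

Request:
step_arm(
  motion=[
    [[0,0,0],[0,0,0],1],
    [[0,0,0],[0,0,0],1],
    [[0,0,0],[0,0,0],1],
    [[0,0,0],[0,0,0],1],
    [[0,0,0],[0,0,0],1],
    [[0,0,0],[0,0,0],1],
    [[0,0,0],[0,0,0],1],
    [[0,0,0],[0,0,0],1],
  ],
)

```text
time_s: 15.75
tcp_pos: [0.5399, 0.0287, 0.1782]
tcp_rot: [3.103, 0.489, 0.0]
ft_force: [-0.7, -0.4, -1.9]
opening: 0.112
```

```bash
python3 -c "
from h import *
delta([.5415,.0305,.145],-72.1)"
```

```text
now [0.5399 0.0287 0.1782] yang -72.1 -> shift [ 2.1 -1.2 33.2] turn z deg 0.0 rotvec [ 0. -0.  0.] q [-0.17  0.15  1.74 -0.    1.25  1.09] t 15.75 F [-0.7 -0.4 -1.9]
```

Request:
step_arm(
  motion=[
    [[0,0,0],[2,-1,4],1],
    [[0,0,0],[2,-1,12],1],
    [[0,0,0],[2,-1,20],1],
    [[0,0,0],[2,-1,28],1],
    [[0,0,0],[2,-1,34],1],
    [[0,0,0],[2,-1,38],1],
    [[0,0,0],[2,-1,38],1],
    [[0,0,0],[2,-1,38],1],
  ],
)

```text
time_s: 16.55
tcp_pos: [0.5416, 0.0305, 0.1402]
tcp_rot: [3.103, 0.489, 0.0]
ft_force: [1.2, -0.0, -1.7]
opening: 0.114
```

```bash
python3 -c "
from h import *
delta([.5415,.0305,.108],-72.1)"
```

```text
now [0.5416 0.0305 0.1402] yang -72.1 -> shift [-0.  -0.  32.2] turn z deg 0.0 rotvec [ 0. -0.  0.] q [-0.16  0.2   1.76 -0.    1.18  1.1 ] t 16.55 F [ 1.2 -0.  -1.7]
```

Request:
step_arm(
  motion=[
    [[0,0,0],[0,0,2],1],
    [[0,0,0],[0,0,4],1],
    [[0,0,0],[0,0,6],1],
    [[0,0,0],[0,0,8],1],
    [[0,0,0],[0,0,10],1],
    [[0,0,0],[0,0,12],1],
    [[0,0,0],[0,0,14],1],
    [[0,0,0],[0,0,16],1],
  ],
)

```text
time_s: 17.35
tcp_pos: [0.5414, 0.0305, 0.1239]
tcp_rot: [3.103, 0.489, -0.0]
ft_force: [-0.4, -0.6, -1.9]
opening: 0.112
```

Request:
step_arm(
  motion=[
    [[0,0,0],[0,0,1],1],
    [[0,0,0],[0,0,2],1],
    [[0,0,0],[0,0,3],1],
    [[0,0,0],[0,0,4],1],
    [[0,0,0],[0,0,5],1],
    [[0,0,0],[0,0,6],1],
    [[0,0,0],[0,0,7],1],
    [[0,0,0],[0,0,8],1],
  ],
)

```text
time_s: 18.15
tcp_pos: [0.5414, 0.0305, 0.116]
tcp_rot: [-3.103, -0.489, 0.0]
ft_force: [-1.3, 0.3, -1.8]
opening: 0.113
```

It has passed the square's top with no resistance. I'll continue down to the floor.

Request:
step_arm(
  motion=[
    [[0,0,0],[0,0,1],1],
    [[0,0,0],[0,0,2],1],
    [[0,0,0],[0,0,3],1],
    [[0,0,0],[0,0,4],1],
    [[0,0,0],[0,0,5],1],
    [[0,0,0],[0,0,6],1],
    [[0,0,0],[0,0,7],1],
    [[0,0,0],[0,0,7.5],1],
  ],
)

```text
time_s: 18.95
tcp_pos: [0.5414, 0.0305, 0.1085]
tcp_rot: [-3.103, -0.489, 0.0]
ft_force: [0.4, -0.3, -1.1]
opening: 0.113
```

Request:
step_arm(
  motion=[
    [[0,0,0],[0,0,0.3],1],
    [[0,0,0],[0,0,0.6],1],
    [[0,0,0],[0,0,0.9],1],
    [[0,0,0],[0,0,1.2],1],
    [[0,0,0],[0,0,1.5],1],
    [[0,0,0],[0,0,1.5],1],
    [[0,0,0],[0,0,1.5],1],
    [[0,0,0],[0,0,1.5],1],
  ],
)

```text
time_s: 19.75
tcp_pos: [0.5421, 0.0308, 0.108]
tcp_rot: [-3.103, -0.49, -0.002]
ft_force: [-1.0, 2.0, 5.1]
opening: 0.113
```

The rotor is on the floor: +5 N at TCP z 0.108, where I expected 0.108. I'll release, rise, and back away.

Request:
step_arm(
  motion=[
    [[0,0,0],[0,0,0],0.5],
    [[0,0,0],[0,0,0],0],
    [[0,0,0],[0,0,0],-0.5],
    [[0,0,0],[0,0,0],-1],
    [[0,0,0],[0,0,-5],-1],
    [[0,0,0],[0,0,-20],-1],
    [[0,0,0],[0,0,-50],-1],
    [[0,0,0],[0,0,-90],-1],
  ],
)

```text
time_s: 20.55
tcp_pos: [0.5399, 0.0307, 0.1964]
tcp_rot: [-3.102, -0.489, 0.006]
ft_force: [1.4, 0.4, -0.3]
opening: 0.998
```

Request:
step_arm(
  motion=[
    [[0,0,0],[0,0,-40],-1],
    [[0,0,0],[0,15,-50],-1],
    [[0,0,0],[0,55,-50],-1],
    [[0,0,0],[0,100,-50],-1],
    [[0,0,0],[0,145,-50],-1],
    [[0,0,0],[0,190,-50],-1],
    [[0,0,0],[0,225,-50],-1],
    [[0,0,0],[0,240,-50],-1],
  ],
)

```text
time_s: 21.35
tcp_pos: [0.6152, -0.2017, 0.2461]
tcp_rot: [3.104, 0.484, -0.002]
ft_force: [0.2, -0.1, -0.0]
opening: 0.997
```

```bash
python3 -c "
from h import *
t=viewer.camera('top');s=viewer.camera('side')
print(robot.get_state()['ft_force'],robot.get_state()['tcp_pos'],robot.get_state()['time_s'])
a=cv2.resize(t[100:320,110:380],(400,326),interpolation=2);b=cv2.resize(s[150:313,230:430],(400,326),interpolation=2)
c=cv2.resize(t[190:290,268:368],(400,270*400//270))[65:335];d=cv2.resize(s[205:305,267:367],(400,400),interpolation=2)[65:335]
cv2.imwrite('pics/c7.png',np.vstack([np.hstack([a,b]),np.hstack([c,d])]))"
```

```text
[-0.30306368  1.05633811 -0.85259679] [ 0.61500817 -0.19991364  0.24607236] 21.45
```

View pics/c7.png

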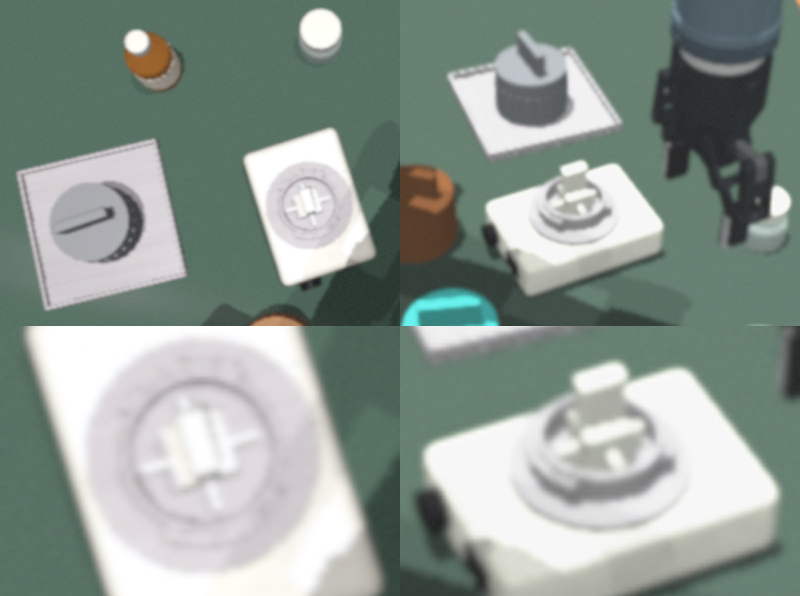

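The rotor stands upright in the bowl with its paddles on the floor, in line with the base. The cover is upright in the tray, and the arm is clear. Handing in.

```bash
python3 -c "
from h import *
print('grip top expected px',proj('side',[.5415,.0305,.117]),'if 14 high',proj('side',[.5415,.0305,.131]))
job.job_done()"
```

```text
grip top expected px [317.06727282 233.14880239] if 14 high [317.15979151 228.23258513]
the job is handed in; nothing more can be done
```

The job is finished and handed in at about 21.5 s of the 64 s allowed.

- **Cover:** I gripped the grey cover's bar and twisted it about 93° counter-clockwise while it was still seated, so the bar lay straight across the base. I then lifted it off without resistance and set it down in the steel tray. The last pictures show it upright and well inside the walls.
- **Rotor:** I picked it up from the pad, turned it about 14° to line up with the shaft, and lowered it. It went past the square without resistance and touched the bowl floor at TCP height 0.108 m, which is the height expected when fully home. In the side view the grip's top is at about (317, 232.5). That matches the expected (317, 233) for fully home; 14 mm too high would give row 228.
- **Bystanders:** The bottle and jar looked unmoved in the last pictures. The beaker was outside those crops, so I did not check it again, but the arm kept away from it. The highest force I read was about 8 N, at the tray contact.

No check failed. The two camera views differed by up to 3 mm, and I allowed for this by correcting up to 4 mm from the measured arm position.

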